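Hardness test with a lever stand

TASK

Take one hardness reading on the blue disc in the lever stand: with a finger, push the black lever grip steadily all the way down, so that the weighted dial gauge settles on the disc with its full weight, and keep it down for three seconds. Then ease the lever back up with the finger until it is at the top again, without ever letting it snap up or slam down, and move clear. Do not touch the gauge or the disc, and leave everything else on the bench where it is.

Things in the scene. Friction and masses are not known exactly. Their poses are not given: they have to be found in the camera images.
- stand: Bench hardness tester, fixed: cream base 250 x 180 x 22 mm, chrome column (308 mm high) at its back, cream head on the column, steel anvil table in the middle of the base. Origin: centre of the base's underside, on the bench. Its x axis points from the operator's side to the column, z up; its yaw varies. The lever swings in a vertical plane parallel to its x-z plane, 50 mm to the -y side.
- lever (a joint): Angle of the sprung lever, rad: 0 at the top stop (rest), 0.95 at the bottom stop, growing downwards. At 0 it rises 0.5 rad above level towards the stand's -x. Pushed 165 mm from the pivot it takes about 2 N until the gauge lands and about 4 N after that. Let go, it flies up at several rad/s. Slamming or snapping means over 3 rad/s.
- lever_hinge (a point): Pivot of the lever, on the lever's centre line, on the -y side of the head, 215 to 227 mm above the bench (the head is clamped at varying heights). The pivot's axis is level, along the stand's y.
- lever_grip (a point): Point on the lever's centre line, inside the black cylindrical grip, 165 mm from the pivot. The grip is 24 mm thick and runs from 105 to 200 mm from the pivot; a 12 mm chrome rod joins it to the hub. From top to bottom stop this point sinks about 150 mm. Nothing stands above the grip; the head's top is 29 mm above the pivot and its front 57 mm from the pivot.
- gauge: Dial gauge with a chrome weight disc (72 mm across) on top, 1.15 kg in all, hung under the head from a spindle that sinks 25 mm per rad of the lever. Origin: centre of the underside of its foot (18 mm across), 5 to 17 mm above the blue disc at rest. It lands at 0.2 to 0.7 rad; then the spindle runs on and the gauge stands on the disc with its own weight only (11 N).
- anvil (a point): Centre of the anvil's upper face, 42 mm above the bench, right under the gauge's foot.
- disc: Blue plastic test disc, 50 mm across and 6.4 mm thick, lying loose on the anvil under the gauge. Origin: centre of its underside.
- spare_amber: Loose orange plastic disc, 50 mm across, 6.4 mm thick, on the bench on the lever's side of the stand; leave alone. Origin: centre of its underside.
- spare_white: Loose white plastic disc, 50 mm across, 6.4 mm thick, on the bench on the lever's side of the stand; leave alone. Origin: centre of its underside.
- cleaner: Loose cleaning tool lying on the bench on the lever's side: dark wooden handle 100 x 24 x 20 mm (towards its -x) and 130 mm brass rod; leave alone. Origin: where rod and handle meet, on the bench.
- weight: Loose stepped chrome weight, 100 mm across, 56 mm high, 1.6 kg, in the tray; leave alone. Origin: centre of its underside.
- tray: Fixed shallow steel tray 260 x 180 x 22 mm on the other side of the stand. Origin: centre of its underside.
There are look-alikes about, which are no part of the job. There is more than one size of the disc; the one meant has the size given above.

How it is judged:
By the outcome, as a careful person would: the job done as asked, in the order asked, and still so for the second after the job is handed in, with the robot touching nothing.
It also fails if it takes over 48 s, if anything falls off the work surface, if the arm or the gripper's body presses on something with over 40 N, if the wrist force passes 120 N, or if a joint passes its speed limit or range.

ROBOT

A 6-joint arm with a two-finger parallel gripper is mounted at the origin on the work surface. World frame = base frame: x ahead of the robot, y to its left, z up, the work surface at z = 0. Lengths are in m, angles in degrees, forces in N, time in s.
With the tool pointing down it reaches from about 0.4 to 0.825 m from the base axis. Payload 7 kg.
Tool frame: the origin (TCP) lies at the very end of the fingers, on their centre line; the grasp point (between the pads) lies 19 mm behind it (ctrl.grip_depth is the z of the grasp point in the tool frame, in m); z points along the fingers, y is the direction in which the jaws open and shut (so a half turn about z gives the same grasp; the last joint's range is limited). The gripper opens to 88 mm and grips with 3 to 60 N. Pads are 19 mm wide; open, the fingers measure 130 mm over their backs; the gripper's body (78 mm by 193 mm) begins 47 mm behind the grasp point.
Start: joints at [-60.556, 20.546, 0.682, 0, -70.136, -16.507], TCP at [0.151, -0.658, 0.191] pointing down, gripper open.
Joint ranges: [-176.03, 176.03], [-82.01, 121.73], [-58.28, 71.71], [-173.87, 95.51], [-174.79, -0.11], [-173.66, 173.66]. Speed limits (degrees/s): [136.94, 136.94, 172.46, 180, 180, 180].

INTERFACE

Orientations are given as [roll, pitch, yaw] about the fixed x, y, z axes, in that order (R = Rz(yaw) Ry(pitch) Rx(roll)).
In Python, from plant import telemetry, snapshot, job, models, ctrl gives the robot as it stands.
- The arm moves only by the tool jog_arm, never from a script. Its argument "targets" is text: rows parted by semicolons, each of 7 numbers parted by spaces: the shift along the tool's x, y, z in m, then the turn, a rotation vector about the tool's x, y, z in degrees, then the gripper command: -1 is shut, 1 is fully open, values between are in proportion. A call has exactly 8 rows; each row is the pose to reach, as a shift and turn from the pose measured when the call began, along the tool's axes at that moment; what a row does not reach only later rows make up. A row lasts 1/8 s, in which the tool goes at most 62.5 mm and 10.7 degrees, less where a joint would pass 70% of its speed; a pose out of reach is approached as far as the arm can. A call with a gripper value outside its range is refused whole. The fingers move at their own pace and stop on an object; the grip force is fixed at half the most. Time passes only in rows, so rows that repeat a pose let the fingers close, or fill a call up. It gives the time, the measured TCP pose, the force and the opening at its end, in the units of the state.
- telemetry.get_obs(): the state, without advancing time (a new reading comes with each control period).
- snapshot(name): name is "scene" or "top"; returns a dict with "img" (384x512x3 uint8, red, green, blue), "range_z" (384x512 float32, m along the optical axis (not along the pixel's ray), 0 where there is no reading), "intrinsics" (3x3 intrinsics, pixels), "R" (3x3) and "t" (3): a world point X has camera coordinates R X + t. Camera axes: x right, y down, z forward; pixel columns grow to the right and rows downward; lengths in m; the calibration is good to about 2 mm. A picture is of the moment at which its call begins.
- job.close_job(): hands the job in, once; it reports no verdict.
Trained networks look in a picture, given as the dict that the camera call returned (one of the last four; its "shot" number tells which), for a name from the list of things; names that differ only in an ending like _2 or _b are one class to them, and where a whole thing is asked for, a point or a joint stands for the part that bears it (a point fixed in the world has none). Each returns a list of dicts, best first, with "conf" (0 to 1); they miss things now and then, are a little off and sometimes report something else, mostly with a low value. They report only what shows in the picture. A call takes as long as a camera call. They do not tell look-alikes from the thing itself.
- models.cut_out(name, picture): "region" (384x512 bool, what is visible of it) and "uv" ([column, row] in pixels, amid what is visible of it).
- models.spot_point(name, picture): "uv" ([column, row] in pixels: a listed point, or the origin of a listed thing).
The state is a dict: "clock": time; "joint_pos": joint angles; "qvel": joint speeds; "tau": joint torques, N m; "tool_pos": TCP position; "orientation": TCP orientation; "force": force on the tool from outside, world axes, zero at the start; "moment": the same for the moment, N m; "opening": finger opening in m.
Only numpy, scipy, OpenCV 4.12 (cv2) and the standard library are available. Lean on these libraries where they do the work, as an engineer would, in place of code of your own. Each camera call takes 0.05 s, during which the arm holds its last target.

## Working session

There is one attempt and no reset: what is moved stays moved. The work goes in short steps, Python scripts to look and compute and a tool call to move; the robot and the scene stay as the last step left them, time stands still between calls to the robot, and variables do not carry over. Pictures are saved under pics/ and viewed, and the job is handed in when it is done.

Besides the shell and the picture viewer there is one more tool, called after "Request:" by a JSON object that holds its "name" and its "arguments". jog_arm: Moves the arm, as the interface text tells. Its arguments: {"type":"object","properties":{"targets":{"type":"string"}},"required":["targets"]}

```bash
mkdir -p pics; ls
python3 - <<'E'
from plant import telemetry, snapshot, job, models, ctrl
import cv2, numpy as np, pickle
print(telemetry.get_obs())
for n in ["scene","top"]:
    p=snapshot(n); pickle.dump(p,open(f"pics/{n}0.pkl","wb"))
    cv2.imwrite(f"pics/{n}0.png",cv2.resize(p["img"][:,:,::-1],(800,600)))
    for o in ["lever_hinge","lever_grip","anvil","gauge","stand","disc"]:
        print(n,o,[(np.round(d["uv"],1).tolist(),round(d["conf"],2)) for d in models.spot_point(o,p)][:3])
    c=models.cut_out("lever",p)
    print([(np.round(d["uv"],1),d["conf"],d["region"].sum()) for d in c][:3])
E
```

```text
pics
{'clock': 0.0, 'joint_pos': array([-6.05559867e+01,  2.05929810e+01,  6.34164063e-01, -2.23825167e-02,
       -7.01342737e+01, -1.65074402e+01]), 'qvel': array([-0.02465982, -0.0438741 ,  0.03221785, -0.00457253, -0.05529793,
       -0.07063108]), 'tau': array([ 8.24567924e-04, -5.82715130e+01,  2.93059623e+01,  6.99720874e+00,
        6.83120350e-03, -2.33952396e-04]), 'tool_pos': array([ 0.15098503, -0.65734197,  0.19050112]), 'orientation': array([ 1.79904767e+02, -6.28010952e-03, -1.67071045e+02]), 'force': array([-0.18680274,  0.55684622,  0.63819878]), 'moment': array([ 0.01018964,  0.00444939, -0.0126113 ]), 'opening': 0.08770351783900374}
scene lever_hinge [([265.4, 199.1], 0.72)]
scene lever_grip [([294.5, 150.2], 0.61)]
scene anvil [([287.8, 248.3], 0.6)]
scene gauge [([285.4, 244.4], 0.77)]
scene stand [([285.0, 261.1], 0.6)]
scene disc [([264.4, 308.9], 0.86), ([316.3, 222.5], 0.8), ([231.6, 239.7], 0.72)]
[(array([289.5, 159.5]), 0.69, np.int64(427))]
top lever_hinge []
top lever_grip [([230.3, 238.3], 0.7), ([319.6, 233.1], 0.45), ([237.6, 177.4], 0.21)]
top anvil [([220.3, 194.7], 0.91), ([130.1, 211.9], 0.32)]
top gauge [([222.2, 194.5], 0.42)]
top stand [([224.8, 198.4], 0.66), ([288.0, 202.8], 0.38)]
top disc [([205.8, 271.3], 0.94), ([215.6, 123.1], 0.69)]
[(array([232.5, 220.8]), 0.67, np.int64(840)), (array([222.3, 195.9]), 0.26, np.int64(6760))]
```

View pics/scene0.png

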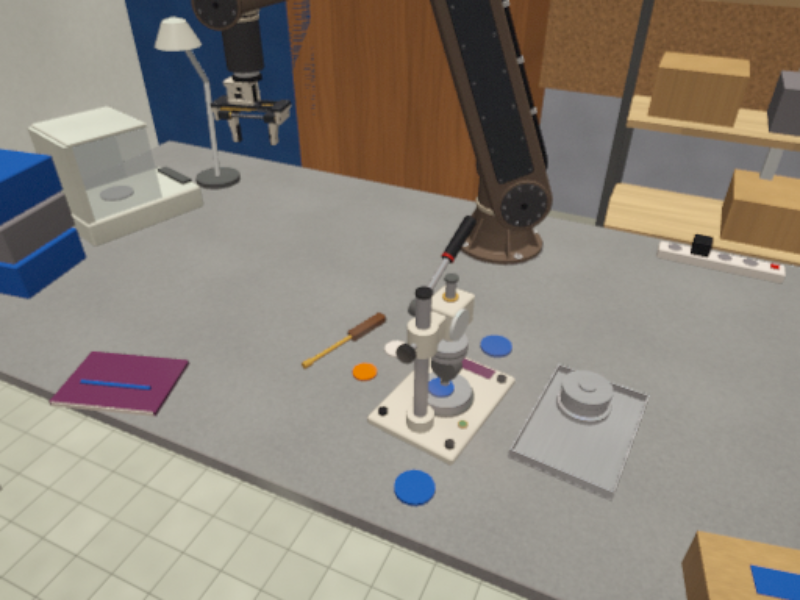

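View pics/top0.png

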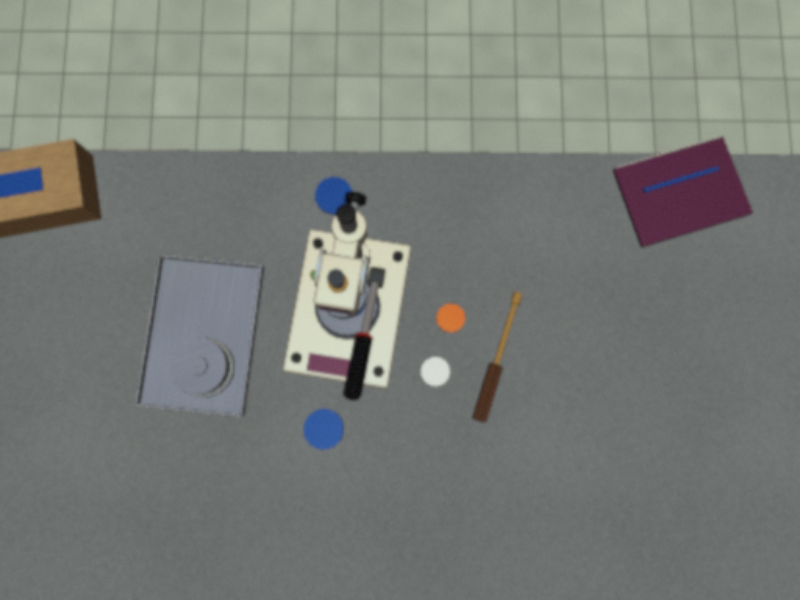

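The scene view shows a single stand, with its black grip near (460,238) and the hub near (418,308). The top view has the grip at (358,367) and the hub at (376,277). The only lever is the stand's. The two blue discs at (333,195) and (323,428) in the top view lie on the bench and look larger, so they are decoys. The one on the anvil is the one meant, and I won't touch any of them.

```bash
cat > h.py <<'E'
import numpy as np, pickle, cv2
def cloud(p):
    K=p["intrinsics"];z=p["range_z"].astype(float)
    v,u=np.mgrid[0:384,0:512]
    c=np.stack([(u-K[0,2])/K[0,0]*z,(v-K[1,2])/K[1,1]*z,z],-1)
    return (c-p["t"])@p["R"], z>0
def proj(p,X):
    c=p["R"]@np.asarray(X)+p["t"];q=p["intrinsics"]@c;return q[:2]/q[2]
E
python3 - <<'E'
from h import *
for n in ["scene","top"]:
    p=pickle.load(open(f"pics/{n}0.pkl","rb"));P,ok=cloud(p)
    print(n,"cam",-p["R"].T@p["t"])
    im=p["img"].astype(int)
    dark=(im.max(-1)<60)&ok&(P[...,2]>.1)&(P[...,2]<.45)&(P[...,0]>.2)&(P[...,0]<.7)&(abs(P[...,1])<.5)
    nl,l=cv2.connectedComponents(dark.astype(np.uint8))
    for i in range(1,nl):
        m=l==i
        if m.sum()<40: continue
        X=P[m];c=X.mean(0);d=np.linalg.svd(X-c)[2][0];s=(X-c)@d
        print(i,m.sum(),np.argwhere(m).mean(0)[::-1],c.round(4),d.round(3),np.percentile(s,[1,99]).round(3),c+d*s.min(),c+d*s.max())
    # base plate
    base=ok&(abs(P[...,2]-.022)<.006)&(im.min(-1)>150)&(P[...,0]>.3)&(P[...,0]<.9)&(abs(P[...,1])<.5)
    nl,l,st,ce=cv2.connectedComponentsWithStats(base.astype(np.uint8));print(st[1:][st[1:,4]>100])
    X=P[base][:,:2].astype(np.float32);print(cv2.minAreaRect(X*1000))
    h=ok&(P[...,2]>.2)&(P[...,0]>.4)&(P[...,0]<.9)&(abs(P[...,1])<.3)
    print(P[h].min(0),P[h].max(0))
E
```

```text
scene cam [1.43861144 0.36473273 0.82194003]
2 368 [311.91032609  75.55163043] [0.2092 0.0009 0.4024] [-0.096  0.194 -0.976] [-0.05   0.079] [ 0.21413709 -0.00899704  0.45241806] [0.20110715 0.01740651 0.31924791]
15 216 [294.80555556 150.375     ] [0.5305 0.0661 0.2998] [ 0.872 -0.155 -0.465] [-0.04   0.041] [0.49468893 0.07245991 0.31893313] [0.56769822 0.05951862 0.27997959]
[[ 235  236   95   59 1816]]
((625.1997680664062, 216.21148681640625), (431.4782409667969, 331.5797424316406), 84.82776641845703)
[0.49315185 0.02770208 0.20017873] [0.7893667  0.12983689 0.32304875]
top cam [0.46346707 0.01369759 1.24744239]
2 400 [228.185 235.605] [0.5248 0.0591 0.304 ] [-0.885  0.144  0.443] [-0.049  0.039] [0.569675   0.05177614 0.28153076] [0.48931016 0.06485816 0.3217583 ]
[[ 182  148   44   95 1425]
 [ 233  153   29   94 1336]]
((647.9332885742188, 90.17840576171875), (176.82144165039062, 246.5300750732422), 80.74519348144531)
[0.48336396 0.02477082 0.20101097] [0.78494452 0.12545497 0.32503723]
```

```bash
cat >> h.py <<'E'
from scipy.spatial.transform import Rotation as Ro
def rows(o,W,yaw=None,roll=180,pitch=0):
    R=Ro.from_euler('xyz',o["orientation"],degrees=True)
    for w in W:
        s=R.inv().apply(np.array(w)-o["tool_pos"])
        r=(R.inv()*Ro.from_euler('xyz',[roll,pitch,yaw],degrees=True)).as_rotvec(degrees=True)
        print(s.round(4),r.round(2))
E
python3 - <<'E'
from h import *
from scipy.optimize import least_squares
from plant import telemetry
Ps=[pickle.load(open(f"pics/{n}0.pkl","rb")) for n in["scene","top"]]
def tri(a,b):
    f=lambda X:np.r_[proj(Ps[0],X)-a,proj(Ps[1],X)-b]
    r=least_squares(f,[.5,.06,.25]);return r.x,r.fun
print("grip",tri([294.5,150.2],[230.3,238.3]))
th=np.radians(-9.3);ex=np.array([np.cos(th),np.sin(th),0]);ey=np.array([-ex[1],ex[0],0])
D=-ex*np.cos(.5)+np.array([0,0,np.sin(.5)])
for p in Ps:
    P,ok=cloud(p);im=p["img"].astype(int)
    m=(im.max(-1)<60)&ok&(P[...,2]>.26)&(P[...,2]<.34)&(P[...,0]>.47)&(P[...,0]<.6)&(abs(P[...,1]-.06)<.05)
    X=P[m]
    # cylinder: centre line through c with fixed yaw/elev, radius 12
    def f(q):
        t=np.radians(q[2]);d=np.array([-np.cos(t)*np.cos(.5),-np.sin(t)*np.cos(.5),np.sin(.5)])
        c=np.array([.525,q[0],q[1]]);return np.linalg.norm(np.cross(X-c,d),axis=1)-.012
    r=least_squares(f,[.06,.29,-9.3],loss="soft_l1",f_scale=.002)
    t=np.radians(r.x[2]);d=np.array([-np.cos(t)*np.cos(.5),-np.sin(t)*np.cos(.5),np.sin(.5)])
    c=np.array([.525,r.x[0],r.x[1]]);s=(X-c)@d;lo,hi=np.percentile(s,[1,99])
    mid=c+d*(lo+hi)/2
    print(r.x,"len",hi-lo,"mid",mid,"pivot",mid-d*.1525,"from end",c+d*hi-d*.2)
    # rod/pivot check
E
python3 - <<'E'
from h import *
from plant import telemetry
o=telemetry.get_obs()
rows(o,[[.151,-.658,.43],[.45,-.40,.43],[.519,.06,.43]],170.7)
E
```

```text
grip (array([0.51896588, 0.05725416, 0.29257948]), array([-1.37451997, -0.05661929, -0.95013978,  0.31865942]))
[ 0.06292474  0.29230026 -9.34959265] len 0.09049215347852146 mid [0.53033602 0.06204619 0.28934594] pivot [0.66238947 0.04030423 0.21623354] from end [0.6643412  0.03998288 0.21515295]
[ 0.05970836  0.29285656 -9.08089846] len 0.08815565406991852 mid [0.52493381 0.05971894 0.29289318] pivot [0.65708777 0.03859649 0.21978079] from end [0.66005337 0.03812249 0.21814011]
[ 1.000e-04 -1.000e-04 -2.385e-01] [-0.    0.   22.24]
[-0.349   0.1844 -0.2385] [-0.    0.   22.24]
[-0.5193  0.6172 -0.2385] [-0.    0.   22.24]
```

Request:
{"name": "jog_arm", "arguments": {"targets": "0 0 -0.06 0 0 0 -1; 0 0 -0.12 0 0 0 -1; -0.02 0 -0.18 0 0 0 -1; -0.06 0.02 -0.23 0 0 4 -1; -0.11 0.05 -0.24 0 0 8 -1; -0.16 0.08 -0.24 0 0 12 -1; -0.21 0.11 -0.24 0 0 16 -1; -0.26 0.14 -0.24 0 0 22.2 -1"}}

```text
clock: 1.8
tool_pos: [0.3742, -0.4617, 0.4318]
orientation: [-180.0, 0.0, 170.6]
force: [1.2, -0.8, -0.7]
opening: 0.0132
```

Run:
```python
from h import *
from plant import telemetry
o=telemetry.get_obs();print(o)
rows(o,[[.522,-.20,.43],[.522,.0615,.43]],170.7)
```

```text
{'clock': 1.8, 'joint_pos': array([-3.21425290e+01,  9.73073150e+00,  1.63151104e+01,  2.40942342e-04,
       -9.65477767e+01, -6.72946388e+01]), 'qvel': array([ 4.64272026e+01, -6.08430650e+00, -7.86535795e+00,  3.15599761e-03,
        1.54774448e+00, -9.60898300e+01]), 'tau': array([ -5.7360658 , -46.44364357,  31.23225331,   7.38112986,
        -0.24763456,   3.02079968]), 'tool_pos': array([ 0.37422951, -0.46166226,  0.43176394]), 'orientation': array([-1.79985651e+02,  3.36731592e-02,  1.70562809e+02]), 'force': array([ 1.24567331, -0.82081623, -0.70931333]), 'moment': array([-0.08307771, -0.09495989,  0.0537961 ]), 'opening': 0.013238614923368681}
[-0.1029  0.2824  0.0018] [-0.01  0.03 -0.14]
[-0.06    0.5403  0.0017] [-0.01  0.03 -0.14]
```

Request:
{"name": "jog_arm", "arguments": {"targets": "-0.02 0.055 0 0 0 0 -1; -0.04 0.11 0 0 0 0 -1; -0.06 0.17 0 0 0 0 -1; -0.07 0.23 0 0 0 0 -1; -0.07 0.29 0 0 0 0 -1; -0.065 0.35 0 0 0 0 -1; -0.06 0.41 0 0 0 0 -1; -0.06 0.47 0 0 0 0 -1"}}

```text
clock: 2.8
tool_pos: [0.5101, -0.006, 0.4324]
orientation: [180.0, 0.1, 170.6]
force: [1.4, 0.5, 0.4]
opening: 0.0004
```

Run:
```python
from h import *
from plant import telemetry
o=telemetry.get_obs();print(o["force"],o["opening"],o["orientation"])
rows(o,[[.522,.0615,.43],[.522,.0615,.34]],170.7)
```

```text
[1.40582587 0.54517555 0.36795704] 0.00035268147727528454 [1.79977374e+02 1.09653399e-01 1.70573967e+02]
[-0.0007  0.0685  0.0024] [ 0.02  0.11 -0.13]
[-0.0005  0.0685  0.0924] [ 0.02  0.11 -0.13]
```

Request:
{"name": "jog_arm", "arguments": {"targets": "0 0.03 0 0 0 0 -1; 0 0.06 0 0 0.1 0 -1; 0 0.0685 0.01 0 0.1 -0.1 -1; 0 0.0685 0.03 0 0.1 -0.1 -1; 0 0.0685 0.05 0 0.1 -0.1 -1; 0 0.0685 0.07 0 0.1 -0.1 -1; 0 0.0685 0.085 0 0.1 -0.1 -1; 0 0.0685 0.087 0 0.1 -0.1 -1"}}

```text
clock: 3.8
tool_pos: [0.521, 0.0611, 0.3444]
orientation: [-180.0, -0.1, 170.7]
force: [0.0, -0.4, 0.9]
opening: 0.0007
```

Run:
```python
from h import *
from plant import telemetry,snapshot
o=telemetry.get_obs();print(o["force"],o["tool_pos"],o["orientation"])
ims=[]
for n in["scene","top"]:
    p=snapshot(n);u,v=proj(p,[.522,.06,.3]).astype(int)
    c=p["img"][max(v-60,0):max(v-60,0)+120,u-60:u+60,::-1];ims.append(cv2.resize(c,(390,390),interpolation=cv2.INTER_CUBIC));print(u,v)
cv2.imwrite("pics/c1.png",np.hstack(ims))
```

```text
[ 0.01995713 -0.42777558  0.94713055] [0.52095533 0.06107205 0.34443326] [-1.79972395e+02 -6.73050284e-02  1.70653522e+02]
293 148
227 236
```

View pics/c1.png

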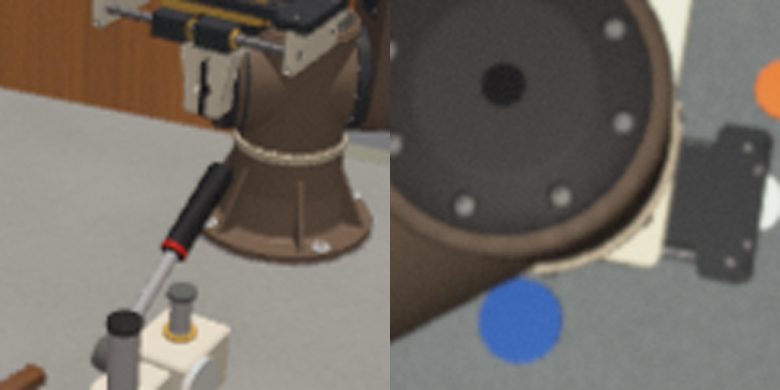

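The fingertips at crop (205,110) are above the black grip, whose centre is at crop (195,195), and the lever is still at the top. I'll descend slowly.

Request:
{"name": "jog_arm", "arguments": {"targets": "0 0 0.006 0 0 0 -1; 0 0 0.012 0 0 0 -1; 0 0 0.018 0 0 0 -1; 0 0 0.024 0 0 0 -1; 0 0 0.030 0 0 0 -1; 0 0 0.036 0 0 0 -1; 0 0 0.042 0 0 0 -1; 0 0 0.048 0 0 0 -1"}}

```text
clock: 4.9
tool_pos: [0.5216, 0.0613, 0.2973]
orientation: [180.0, 0.0, 170.7]
force: [0.9, 0.1, -0.0]
opening: 0.0004
```

Run:
```python
from h import *
from plant import telemetry,snapshot
o=telemetry.get_obs();print(o["force"],o["moment"],o["tool_pos"],o["orientation"])
p=snapshot("scene");u,v=proj(p,[.522,.06,.3]).astype(int)
c=p["img"][v-60:v+80,u-60:u+80,::-1];cv2.imwrite("pics/c2.png",cv2.resize(c,(500,500),interpolation=cv2.INTER_CUBIC))
```

```text
[ 0.89170442  0.08578894 -0.01929151] [ 0.00946715  0.00771456 -0.04469831] [0.52159343 0.06131998 0.29731152] [1.79983389e+02 2.89792105e-02 1.70662633e+02]
```

View pics/c2.png

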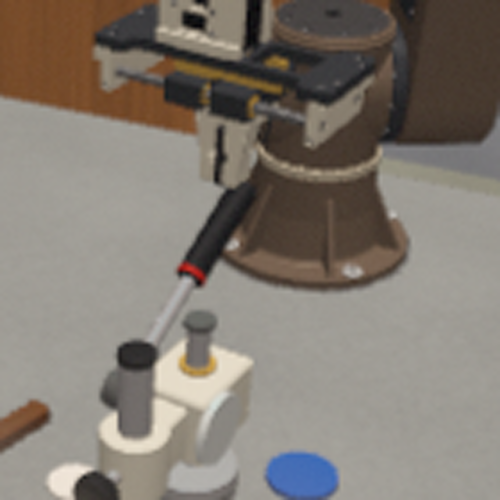

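Run:
```python
from h import *
from plant import telemetry,snapshot
p=snapshot("scene");P,ok=cloud(p);pickle.dump(p,open("pics/s2.pkl","wb"))
u,v=proj(p,[.5216,.0613,.2973]);print(u,v)
u0,v0=293-60,148-60
for r in range(125,200,6):
    print(r,[ (P[int(v0+r/3.57),int(u0+c/3.57)].round(3).tolist()) for c in (206,214,234,243)])
P0,ok0=cloud(pickle.load(open("pics/scene0.pkl","rb")))
d=(abs(P-P0).max(-1)>.02)&ok
m=d&(P[...,0]<.7)&(P[...,0]>.4)&(P[...,2]>.2)&(P[...,2]<.345)
X=P[m];print(len(X),X.min(0),X.max(0))
for z in np.arange(.28,.345,.008):
    q=X[(X[:,2]>z)&(X[:,2]<=z+.008)]
    if len(q):print(round(z,3),len(q),q.mean(0),q[:,0].min(),q[:,0].max(),q[:,1].min(),q[:,1].max())
```

```text
294.258538581739 149.36726841406363
125 [[0.533, 0.048, 0.379], [0.531, 0.053, 0.379], [0.537, 0.072, 0.386], [0.539, 0.08, 0.388]]
131 [[0.532, 0.048, 0.376], [0.531, 0.053, 0.377], [0.535, 0.071, 0.382], [0.536, 0.08, 0.384]]
137 [[0.533, 0.048, 0.37], [0.531, 0.053, 0.371], [0.534, 0.071, 0.376], [0.537, 0.08, 0.379]]
143 [[0.528, 0.047, 0.362], [0.53, 0.054, 0.365], [0.537, 0.073, 0.371], [0.535, 0.08, 0.372]]
149 [[0.533, 0.049, 0.362], [0.532, 0.054, 0.363], [0.534, 0.072, 0.367], [0.534, 0.08, 0.369]]
155 [[0.531, 0.049, 0.355], [0.527, 0.053, 0.354], [0.535, 0.073, 0.362], [0.531, 0.08, 0.362]]
161 [[0.534, 0.05, 0.351], [0.533, 0.055, 0.352], [0.534, 0.073, 0.355], [0.524, 0.078, 0.352]]
167 [[0.53, 0.049, 0.346], [0.532, 0.055, 0.348], [0.533, 0.073, 0.352], [0.523, 0.078, 0.349]]
173 [[0.528, 0.049, 0.339], [0.533, 0.056, 0.343], [0.538, 0.074, 0.349], [0.525, 0.079, 0.344]]
179 [[0.53, 0.05, 0.334], [0.534, 0.057, 0.337], [0.535, 0.074, 0.341], [0.524, 0.079, 0.337]]
185 [[-0.087, -0.164, -0.003], [-0.09, -0.156, -0.002], [0.536, 0.075, 0.339], [0.495, 0.07, 0.319]]
191 [[-0.068, -0.157, -0.003], [-0.064, -0.146, 0.002], [0.503, 0.064, 0.315], [0.5, 0.072, 0.316]]
197 [[-0.05, -0.15, -0.003], [-0.055, -0.142, -0.003], [0.51, 0.067, 0.313], [0.506, 0.074, 0.313]]
68 [ 0.40075779 -1.14382569  0.20567189] [0.68217305 0.09004749 0.34484509]
0.28 3 [ 0.5511296  -0.6848462   0.28124517] 0.40075778604465984 0.6569660871342734 -1.1438256916096192 0.09004749242390601
0.328 10 [0.53111437 0.06394948 0.33361055] 0.5268812206671165 0.5352937026922013 0.04971555959609991 0.07729500636403461
0.336 42 [0.53058519 0.06492636 0.34016039] 0.515665879871166 0.5383377313658575 0.045761027984475476 0.08026944959127458
0.344 5 [0.53177671 0.06115131 0.34444121] 0.5278367971124094 0.5351062465575536 0.045268270384070074 0.07385439279204978
```

Run:
```python
from h import *
from plant import telemetry,snapshot
o=telemetry.get_obs();print(o["clock"],o["tool_pos"],o["joint_pos"],o["qvel"],o["force"])
p=snapshot("scene")
for z in (.30,.32,.34,.36,.38):print(z,proj(p,[.531,.055,z]))
P,ok=cloud(p)
c=p["img"][80:180,240:340,::-1];cv2.imwrite("pics/c3.png",cv2.resize(c,(600,600),interpolation=cv2.INTER_CUBIC))
```

```text
5.0 [0.52124663 0.06126457 0.29689372] [ 2.81303168e+01  3.22863675e+00 -7.88700632e+00 -1.00659919e-02
 -7.89146195e+01 -1.27468397e+02] [ 0.00535113 -0.36651951  0.93194517  0.25763082 -0.78730046 -0.04586968] [ 0.45001366  0.39392916 -0.69957288]
0.3 [291.01356899 149.51585678]
0.32 [291.42989629 143.08502909]
0.34 [291.8554198  136.51215168]
0.36 [292.29044761 129.7924654 ]
0.38 [292.73530174 122.92099611]
```

View pics/c3.png

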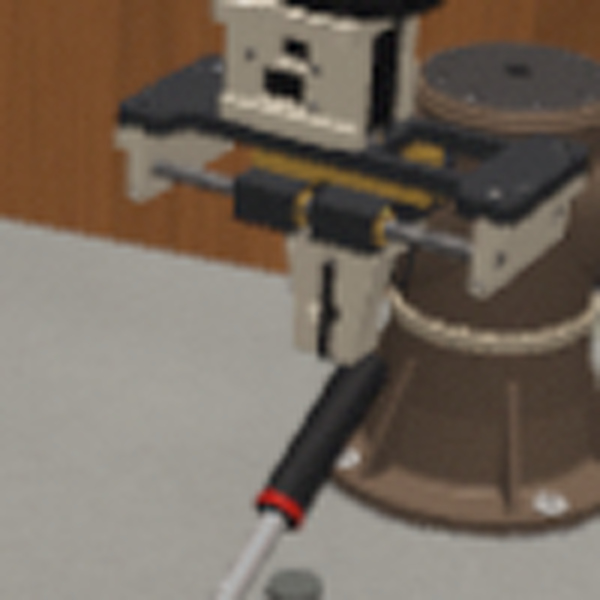

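Run:
```python
from h import *
p=pickle.load(open("pics/scene0.pkl","rb"));P,ok=cloud(p)
print(proj(p,[.151,-.657,.191]))
m=ok&(abs(P[...,0]-.15)<.12)&(abs(P[...,1]+.657)<.12)&(P[...,2]>.1)&(P[...,2]<.5)
X=P[m];print(len(X),X.min(0));
for z in np.arange(.16,.32,.01):
    q=X[(X[:,2]>z)&(X[:,2]<=z+.01)];print(round(z,3),len(q), q.mean(0).round(3) if len(q) else "")
p=pickle.load(open("pics/s2.pkl","rb"));P,ok=cloud(p)
m=ok&(abs(P[...,0]-.52)<.12)&(abs(P[...,1]-.06)<.12)&(P[...,2]>.32)&(P[...,2]<.6)
X=P[m]
for z in np.arange(.32,.5,.01):
    q=X[(X[:,2]>z)&(X[:,2]<=z+.01)];print(round(z,3),len(q), q.mean(0).round(3) if len(q) else "",np.ptp(q,axis=0).round(3)if len(q) else "")
```

```text
[164.68496125  98.53993372]
1713 [ 0.0903517  -0.75615627  0.22494128]
0.16 0 
0.17 0 
0.18 0 
0.19 0 
0.2 0 
0.21 0 
0.22 10 [ 0.158 -0.651  0.228]
0.23 25 [ 0.159 -0.657  0.235]
0.24 26 [ 0.16  -0.66   0.245]
0.25 27 [ 0.159 -0.649  0.255]
0.26 33 [ 0.16  -0.656  0.266]
0.27 28 [ 0.159 -0.652  0.275]
0.28 20 [ 0.163 -0.673  0.284]
0.29 59 [ 0.164 -0.634  0.296]
0.3 120 [ 0.173 -0.642  0.305]
0.31 106 [ 0.177 -0.649  0.315]
0.32 2 [0.513 0.067 0.325] [0.029 0.014 0.007]
0.33 31 [0.53  0.065 0.337] [0.021 0.035 0.01 ]
0.34 44 [0.531 0.064 0.345] [0.021 0.035 0.01 ]
0.35 51 [0.53  0.065 0.355] [0.023 0.036 0.01 ]
0.36 50 [0.531 0.065 0.365] [0.026 0.042 0.01 ]
0.37 64 [0.531 0.064 0.375] [0.024 0.043 0.009]
0.38 39 [0.532 0.066 0.384] [0.018 0.045 0.01 ]
0.39 32 [0.532 0.076 0.397] [0.102 0.179 0.01 ]
0.4 206 [0.544 0.071 0.406] [0.095 0.184 0.01 ]
0.41 262 [0.55  0.06  0.414] [0.084 0.185 0.01 ]
0.42 247 [0.546 0.075 0.424] [0.087 0.198 0.01 ]
0.43 511 [0.536 0.076 0.436] [0.106 0.198 0.01 ]
0.44 287 [0.535 0.07  0.443] [0.099 0.197 0.01 ]
0.45 124 [0.534 0.051 0.455] [0.048 0.073 0.01 ]
0.46 116 [0.534 0.053 0.465] [0.05  0.072 0.01 ]
0.47 123 [0.534 0.052 0.475] [0.048 0.073 0.01 ]
0.48 58 [0.544 0.057 0.486] [0.059 0.072 0.01 ]
0.49 145 [0.551 0.045 0.496] [0.053 0.09  0.01 ]
```

The calibrated depth puts the fingertip about 36 mm above the reported TCP z. The offset is the same at the start pose and here, while x and y agree. The tip hasn't reached the grip yet, which fits the zero force. I'll correct for it: contact should come near reported z ≈ 0.279 and the bottom stop near ≈ 0.134, with force and images as checks.

Request:
{"name": "jog_arm", "arguments": {"targets": "0 0 0.005 0 0 0 -1; 0 0 0.010 0 0 0 -1; 0 0 0.015 0 0 0 -1; 0 0 0.020 0 0 0 -1; 0 0 0.025 0 0 0 -1; 0 0 0.030 0 0 0 -1; 0 0 0.035 0 0 0 -1; 0 0 0.040 0 0 0 -1"}}

```text
clock: 6.05
tool_pos: [0.5215, 0.0613, 0.2571]
orientation: [-180.0, 0.0, 170.7]
force: [0.1, 0.5, 2.3]
opening: 0.0005
```

```bash
cat > look.py <<'E'
import sys
from h import *
from plant import telemetry,snapshot
o=telemetry.get_obs();print(o["clock"],o["force"].round(2),o["moment"].round(2),o["tool_pos"].round(4),o["orientation"].round(2))
p=snapshot("scene");pickle.dump(p,open(f"pics/{sys.argv[1]}.pkl","wb"))
c=p["img"][80:280,200:360,::-1];cv2.imwrite(f"pics/{sys.argv[1]}.png",cv2.resize(c,(480,600),interpolation=cv2.INTER_CUBIC))
E
python3 look.py d1
```

```text
6.05 [0.15 0.5  2.29] [ 0.03  0.26 -0.03] [0.5215 0.0613 0.2571] [-1.8000e+02  1.0000e-02  1.7066e+02]
```

View pics/d1.png

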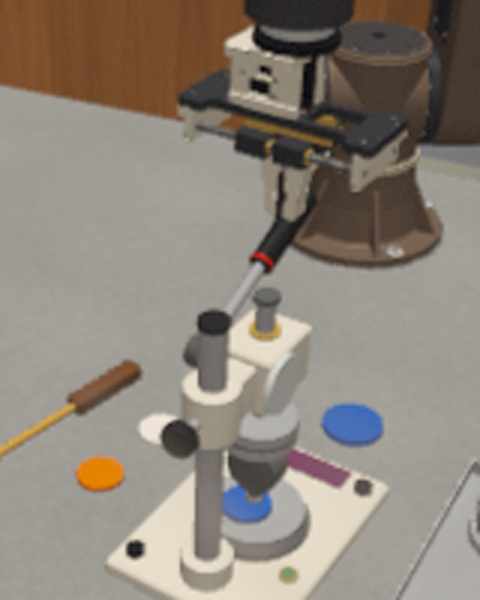

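Finger is on the grip at (288,205) and the force is 2.3 N, as expected for the lever. Continuing down.

Request:
{"name": "jog_arm", "arguments": {"targets": "0 0 0.007 0 0 0 -1; 0 0 0.014 0 0 0 -1; 0 0 0.021 0 0 0 -1; 0 0 0.028 0 0 0 -1; 0 0 0.035 0 0 0 -1; 0 0 0.042 0 0 0 -1; 0 0 0.049 0 0 0 -1; 0 0 0.056 0 0 0 -1"}}

```text
clock: 7.1
tool_pos: [0.5209, 0.0612, 0.1999]
orientation: [-180.0, -0.1, 170.7]
force: [-3.6, -0.1, 4.9]
opening: 0.0006
```

Request:
{"name": "jog_arm", "arguments": {"targets": "0 0 0.006 0 0 0 -1; 0 0 0.012 0 0 0 -1; 0 0 0.018 0 0 0 -1; 0 0 0.024 0 0 0 -1; 0 0 0.030 0 0 0 -1; 0 0 0.036 0 0 0 -1; 0 0 0.041 0 0 0 -1; 0 0 0.046 0 0 0 -1"}}

```text
clock: 8.1
tool_pos: [0.5224, 0.0613, 0.1544]
orientation: [180.0, 0.1, 170.7]
force: [1.8, -1.8, 5.8]
opening: 0.0001
```

```bash
python3 look.py d2
```

```text
8.1 [ 1.84 -1.82  5.82] [-0.56 -0.77 -0.02] [0.5224 0.0613 0.1544] [1.7998e+02 1.0000e-01 1.7067e+02]
```

View pics/d2.png

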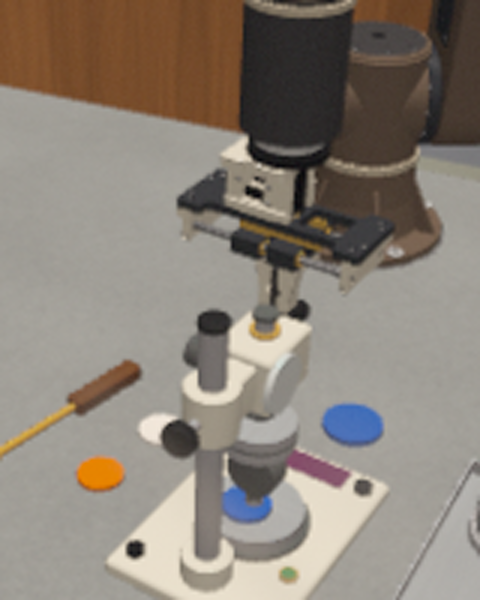

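The lever is now mostly hidden behind the head, with its end at (298,310). The spindle top has sunk to (265,315) and the gauge has landed. I'll feel for the bottom stop in small steps.

Request:
{"name": "jog_arm", "arguments": {"targets": "0 0 0.003 0 0 0 -1; 0 0 0.006 0 0 0 -1; 0 0 0.008 0 0 0 -1; 0 0 0.010 0 0 0 -1; 0 0 0.012 0 0 0 -1; 0 0 0.014 0 0 0 -1; 0 0 0.016 0 0 0 -1; 0 0 0.017 0 0 0 -1"}}

```text
clock: 9.15
tool_pos: [0.5233, 0.0617, 0.1372]
orientation: [179.9, 0.2, 170.7]
force: [1.2, -0.6, 5.4]
opening: 0.0005
```

Request:
{"name": "jog_arm", "arguments": {"targets": "0 0 0.001 0 0 0 -1; 0 0 0.002 0 0 0 -1; 0 0 0.003 0 0 0 -1; 0 0 0.004 0 0 0 -1; 0 0 0.005 0 0 0 -1; 0 0 0.006 0 0 0 -1; 0 0 0.006 0 0 0 -1; 0 0 0.006 0 0 0 -1"}}

```text
clock: 10.15
tool_pos: [0.5246, 0.0619, 0.1323]
orientation: [179.9, 0.3, 170.7]
force: [-1.1, -1.5, 9.5]
opening: 0.0008
```

Request:
{"name": "jog_arm", "arguments": {"targets": "0 0 0.001 0 0 0 -1; 0 0 0.002 0 0 0 -1; 0 0 0.003 0 0 0 -1; 0 0 0.003 0 0 0 -1; 0 0 0.003 0 0 0 -1; 0 0 0.003 0 0 0 -1; 0 0 0.003 0 0 0 -1; 0 0 0.003 0 0 0 -1"}}

```text
clock: 11.15
tool_pos: [0.5253, 0.0618, 0.1315]
orientation: [179.9, 0.5, 170.8]
force: [-6.9, -0.6, 19.4]
opening: 0.0003
```

The force rose to 19 N while z barely moved, at the predicted height, so this is the bottom stop. Holding.

Request:
{"name": "jog_arm", "arguments": {"targets": "0 0 0.002 0 0 0 -1; 0 0 0.002 0 0 0 -1; 0 0 0.002 0 0 0 -1; 0 0 0.002 0 0 0 -1; 0 0 0.002 0 0 0 -1; 0 0 0.002 0 0 0 -1; 0 0 0.002 0 0 0 -1; 0 0 0.002 0 0 0 -1"}}

```text
clock: 12.15
tool_pos: [0.5254, 0.0617, 0.1314]
orientation: [179.9, 0.5, 170.8]
force: [-8.3, 0.5, 21.4]
opening: 0.0006
```

```bash
python3 look.py d3
```

```text
12.15 [-8.26  0.54 21.37] [-0.02  2.99 -0.03] [0.5254 0.0617 0.1314] [179.85   0.52 170.78]
```

View pics/d3.png

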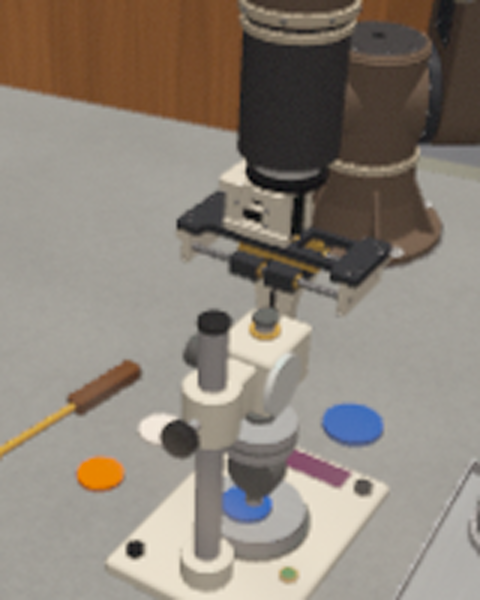

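The spindle cap is down near (265,322), the gauge stands on the disc, and the gripper is clear of the head. I'll keep holding.

Request:
{"name": "jog_arm", "arguments": {"targets": "0 0 0.002 0 0 0 -1; 0 0 0.002 0 0 0 -1; 0 0 0.002 0 0 0 -1; 0 0 0.002 0 0 0 -1; 0 0 0.002 0 0 0 -1; 0 0 0.002 0 0 0 -1; 0 0 0.002 0 0 0 -1; 0 0 0.002 0 0 0 -1"}}

```text
clock: 13.2
tool_pos: [0.5255, 0.0617, 0.1314]
orientation: [179.8, 0.6, 170.8]
force: [-8.9, 0.5, 21.2]
opening: 0.0006
```

Request:
{"name": "jog_arm", "arguments": {"targets": "0 0 0.002 0 0 0 -1; 0 0 0.002 0 0 0 -1; 0 0 0.002 0 0 0 -1; 0 0 0.002 0 0 0 -1; 0 0 0.002 0 0 0 -1; 0 0 0.002 0 0 0 -1; 0 0 0.002 0 0 0 -1; 0 0 0.002 0 0 0 -1"}}

```text
clock: 14.2
tool_pos: [0.5255, 0.0617, 0.1314]
orientation: [179.8, 0.7, 170.8]
force: [-10.2, 0.2, 21.1]
opening: 0.0005
```

Request:
{"name": "jog_arm", "arguments": {"targets": "0 0 0.002 0 0 0 -1; 0 0 0.002 0 0 0 -1; 0 0 0.002 0 0 0 -1; 0 0 0.002 0 0 0 -1; 0 0 0.002 0 0 0 -1; 0 0 0.002 0 0 0 -1; 0 0 0.002 0 0 0 -1; 0 0 0.002 0 0 0 -1"}}

```text
clock: 15.2
tool_pos: [0.5256, 0.0617, 0.1314]
orientation: [179.8, 0.7, 170.9]
force: [-9.6, 0.9, 22.1]
opening: 0.0011
```

Run:
```python
from h import *
from plant import telemetry
o=telemetry.get_obs();print(o["tool_pos"])
rows(o,[[.522,.0615,.135],[.522,.0615,.28]],170.7)
```

```text
[0.52558948 0.06170858 0.13137166]
[ 0.0035 -0.0008 -0.0037] [0.2  0.71 0.18]
[ 0.0017 -0.0003 -0.1487] [0.2  0.71 0.18]
```

Held for over 4 s. Easing up now.

Request:
{"name": "jog_arm", "arguments": {"targets": "0.001 0 -0.002 0 0.2 0 -1; 0.001 0 -0.005 0 0.3 0 -1; 0.002 0 -0.010 0 0.4 0 -1; 0.002 0 -0.015 0 0.5 0 -1; 0.003 0 -0.020 0 0.6 0 -1; 0.003 0 -0.025 0 0.7 0 -1; 0.003 0 -0.030 0.1 0.7 0.1 -1; 0.003 0 -0.035 0.1 0.7 0.1 -1"}}

```text
clock: 16.2
tool_pos: [0.5218, 0.062, 0.1664]
orientation: [179.9, -0.0, 170.8]
force: [-3.9, 0.2, 4.7]
opening: 0.0004
```

Request:
{"name": "jog_arm", "arguments": {"targets": "0 0 -0.006 0 0 0 -1; 0 0 -0.012 0 0 0 -1; 0 0 -0.018 0 0 0 -1; 0 0 -0.024 0 0 0 -1; 0 0 -0.030 0 0 0 -1; 0 0 -0.036 0 0 0 -1; 0 0 -0.042 0 0 0 -1; 0 0 -0.048 0 0 0 -1"}}

```text
clock: 17.2
tool_pos: [0.5227, 0.0622, 0.2152]
orientation: [179.9, 0.1, 170.8]
force: [2.7, -0.3, 3.2]
opening: 0.0005
```

Request:
{"name": "jog_arm", "arguments": {"targets": "0 0 -0.006 0 0 0 -1; 0 0 -0.012 0 0 0 -1; 0 0 -0.018 0 0 0 -1; 0 0 -0.023 0 0 0 -1; 0 0 -0.028 0 0 0 -1; 0 0 -0.033 0 0 0 -1; 0 0 -0.038 0 0 0 -1; 0 0 -0.042 0 0 0 -1"}}

```text
clock: 18.2
tool_pos: [0.5226, 0.0622, 0.2575]
orientation: [179.9, 0.1, 170.8]
force: [1.5, 0.2, 0.4]
opening: 0.0004
```

Request:
{"name": "jog_arm", "arguments": {"targets": "0 0 -0.003 0 0 0 -1; 0 0 -0.006 0 0 0 -1; 0 0 -0.009 0 0 0 -1; 0 0 -0.012 0 0 0 -1; 0 0 -0.015 0 0 0 -1; 0 0 -0.018 0 0 0 -1; 0 0 -0.021 0 0 0 -1; 0 0 -0.024 0 0 0 -1"}}

```text
clock: 19.2
tool_pos: [0.5221, 0.0621, 0.2814]
orientation: [179.9, 0.0, 170.8]
force: [0.0, 0.3, -0.0]
opening: 0.0004
```

```bash
python3 look.py u1
```

```text
19.2 [ 0.01  0.33 -0.02] [-0.05  0.02  0.01] [0.5221 0.0621 0.2814] [1.7990e+02 1.0000e-02 1.7079e+02]
```

View pics/u1.png

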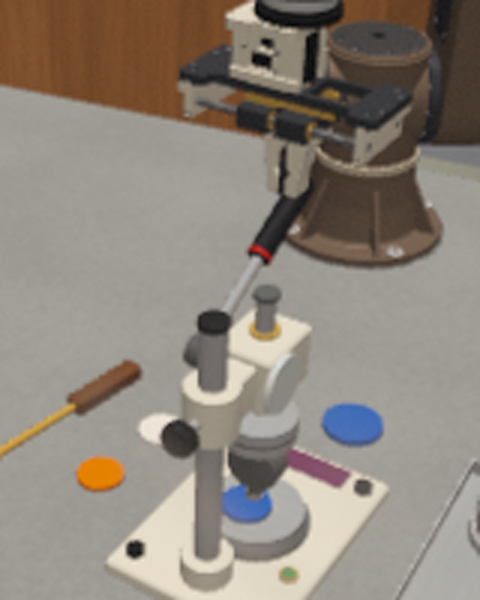

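The lever's red ring at (260,253) in the crop, full-image (286.7,164.3), matches its rest position of (286.7,164.2). Force is zero and the spindle is back up. Moving clear.

Request:
{"name": "jog_arm", "arguments": {"targets": "0 0 -0.004 0 0 0 -1; 0 0 -0.010 0 0 0 -1; 0 0 -0.020 0 0 0 -1; 0 0 -0.040 0 0 0 -1; 0 0 -0.070 0 0 0 -1; 0 0 -0.100 0 0 0 -1; 0 -0.03 -0.120 0 0 0 -1; 0 -0.07 -0.130 0 0 0 -1"}}

```text
clock: 20.25
tool_pos: [0.5113, -0.0075, 0.4135]
orientation: [179.9, 0.1, 170.9]
force: [0.8, -0.0, 0.1]
opening: 0.0007
```

Request:
{"name": "jog_arm", "arguments": {"targets": "0 -0.04 0 0 0 0 -1; 0 -0.08 0 0 0 0 -1; 0 -0.12 0 0 0 0 -1; 0 -0.16 0 0 0 0 -1; 0 -0.20 0 0 0 0 -1; 0 -0.23 0 0 0 0 -1; 0 -0.24 0 0 0 0 -1; 0 -0.24 0 0 0 0 -1"}}

```text
clock: 21.25
tool_pos: [0.4732, -0.2447, 0.413]
orientation: [179.8, 0.2, 170.8]
force: [0.5, 0.2, -0.3]
opening: 0.0004
```

```bash
python3 look.py f1
python3 - <<'E'
from h import *
from plant import snapshot,telemetry
p=snapshot("top");cv2.imwrite("pics/f1t.png",cv2.resize(p["img"][:,:,::-1],(800,600)))
a=pickle.load(open("pics/scene0.pkl","rb"))["img"].astype(int);b=pickle.load(open("pics/f1.pkl","rb"))["img"].astype(int)
d=(abs(a-b).max(-1)>50)[130:320,190:420];print(d.sum(),np.argwhere(d)[:10]+[130,190])
print(telemetry.get_obs()["qvel"].round(2))
E
```

```text
21.25 [ 0.49  0.22 -0.3 ] [-0.   -0.06  0.01] [ 0.4732 -0.2447  0.413 ] [1.7985e+02 1.5000e-01 1.7081e+02]
290 [[130 354]
 [130 355]
 [130 356]
 [130 357]
 [130 358]
 [130 359]
 [130 360]
 [130 361]
 [130 362]
 [130 363]]
[ 0.61 -0.04 -0.09  0.05  0.07  0.1 ]
```

View pics/f1.png

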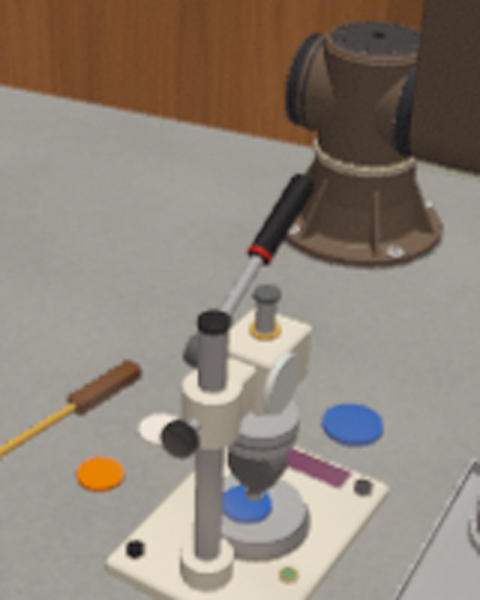

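View pics/f1t.png

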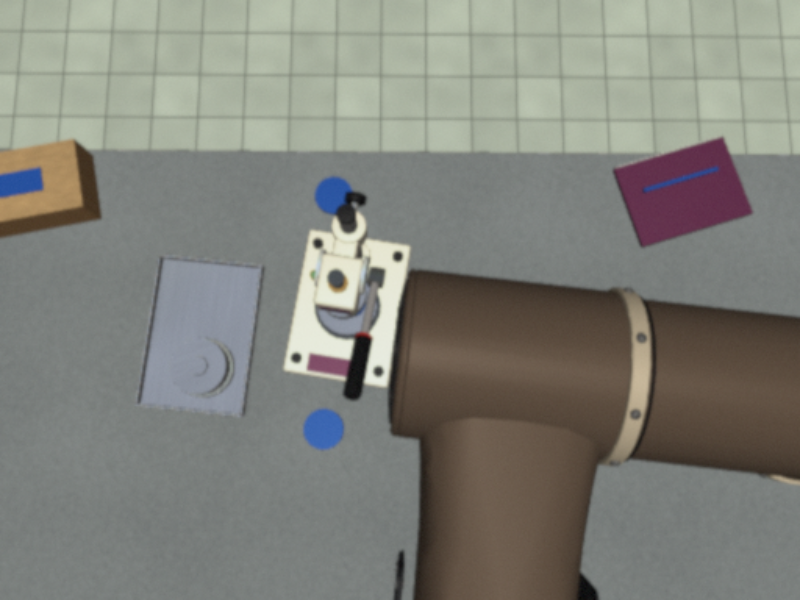

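The lever is at the top with its grip at (358,367), unchanged. The discs, cleaner, weight and tray are where they were, and the arm is clear.

```bash
python3 -c "
from plant import job,telemetry
print(job.close_job());o=telemetry.get_obs();print(o['clock'],o['force'])"
```

```text
the job is handed in; nothing more can be done
None
the job is handed in; nothing more can be done
```

I took the reading and handed the job in at about 21 s, well inside the 48 s limit. No verdict was reported.

- **Pushing down:** With the gripper shut, I pushed the lever grip down at under about 0.5 rad/s. The force was 2.3 N after first contact and about 5–6 N once the gauge had landed. At the bottom stop it rose to about 20 N with the height no longer changing.
- **Holding and easing up:** I held it there for over 4 s. Then I eased it up at about the same speed, with the finger following until the force fell to zero at the top.
- **Last checks:** The camera shows the lever at its rest position, with its red ring within 0.1 pixel of where it was before the push. The spindle is back up and the gauge and blue disc look undisturbed. Nothing else appears to have moved, and the arm is clear with zero force.
- **Disagreement:** The reported TCP height was about 36 mm below the fingertips seen in the depth image, and constant throughout. I worked from the camera and the forces instead, and contact and the bottom stop came at the heights that predicted.
- **Not directly seen:** At the bottom the lever was hidden behind the head. That it reached the stop rests on the force rise, the height and the lowered spindle.

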